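# Fold the hold-down flap over a tile and shut its carrying case

### The arm

A 7-joint arm with a two-finger parallel gripper is mounted at the origin on a cart in front of the work surface, level with it; the furniture and walls round the work are solid. World frame = base frame: x ahead of the robot, y to its left, z up, the work surface at z = 0. Lengths are in m, angles in rad, forces in N, time in s.
With the tool pointing down it reaches from about 0.35 to 0.9 m from the base axis. Payload 19.9 kg.
Tool frame: the origin (TCP) lies between the finger pads; the fingertips stand 19 mm ahead of it and the grasp point (between the pads) is the TCP; z points along the fingers, y is the line along which they close (so a half turn about z gives the same grasp; the last joint's range is limited). The gripper opens to 94 mm and grips with 3 to 60 N. Pads are 16 mm wide; open, the fingers measure 119 mm over their backs; the gripper's body (75 mm by 177 mm) begins 78 mm behind the grasp point.
Start: joints at [-1.212, 0.417, -0.01, 1.614, 0.005, 1.111, -0.053], TCP at [0.243, 0.576, 0.194] pointing down, gripper open.
Joint ranges: [-2.81, 2.81], [-0.39, 2.02], [-1.27, 1.25], [0.06, 2.57], [-1.19, 4.33], [0.19, 2], [-2.82, 2.82]. Speed limits (rad/s): [1.89, 1.89, 2.39, 2.39, 3.01, 3.01, 3.01].

### API

Orientations are given as a 3x3 rotation matrix whose columns are the frame's x, y, z axes.
In Python, from rig import robot gives the robot as it stands. Calls block until the motion is done:
- robot.move_ptp(position, orientation): joint-space move of the TCP to a pose.
- robot.move_linear(position, velocity=0.15, frame=None, threshold=None): straight line of the TCP; frame=None keeps the orientation; velocity is the mean speed in m/s. With threshold (N) it stops when the force on the tool has changed by that much, and returns True; else False.
- robot.goto_joints(angles): joint-space move.
- robot.gripper_to(opening): finger opening in m; the grip force is fixed at half the most; returns when the fingers have stopped.
- robot.pause(seconds).
- robot.ik(position, orientation): joint angles nearest the present ones, or None.
- robot.get_state(): the state.
- robot.grab_frame(name): name is "scene" or "top"; returns the picture (384x512x3 uint8, red, green, blue); there is no depth.
- robot.camera_info(name): a dict with "fx", "fy", "cx", "cy" (pixels), "rvec" (rotation vector, rad) and "tvec" (3), from world to camera coordinates, as OpenCV has them. Camera axes: x right, y down, z forward; pixel columns grow to the right and rows downward; lengths in m; the calibration is good to about 2 mm. A picture is of the moment at which its call begins. camera_info takes no time and is no camera call.
A pose or a line that the arm cannot do raises robot.PlanningError and nothing moves.
- robot.sign_off(): hands the job in; it is judged then, once.
The state is a dict: "time": time; "qpos": joint angles; "joint_vel": joint speeds; "effort": joint torques, N m; "ee_pos": TCP position; "tool_rot": TCP orientation; "force": force on the tool from outside, world axes, zero at the start; "moment": the same for the moment, N m; "opening": finger opening in m; "grasp_force": force on a finger pad.
Only numpy, scipy, OpenCV 4.12 (cv2) and the standard library are available. Lean on these libraries where they do the work, as an engineer would, in place of code of your own. Each camera call takes 0.05 s, during which the arm holds its last target. There are 200 camera calls.

### The job

The finished tile lies in its wooden carrying case, ready to go out. With the fingertips, fold the upright flap down flat over the tile first, then swing the lid over and press it fully shut. Push flap and lid from their bare wooden outsides, without pressing on the felt linings; pick nothing up, keep the tile in its bed and leave the other things where they stand.

Things in the scene. Friction and masses are not known exactly. Their poses are not given: they have to be found in the camera images.
- case: fixed brown wooden case, 190 x 190 mm, 46 mm high without its lid, walls 10 mm, bail handle up to 13 mm out from its front wall. Origin: centre of its underside, on the worktop; z up. Its +x points to the lid's hinge, -x to the front, where the flap is hinged; both hinge lines run along its y. The tile's bed, 155 mm square, lies 10 mm above the worktop between rails 19.5 mm high
- flap (a joint): angle of the plywood flap, 162 mm wide, 5 mm thick, 110 mm from hinge line to free edge: 0 = flat over the tile (outside then 26.5 mm above the worktop), 1.57 = upright; starts at 1.30 to 1.62, stop at 1.70. Folds towards the case's +x. Stiff friction hinge (0.06 N m): stays at any angle, has to be pushed all the way down, with about 1 N near its free edge
- flap_hinge (a point): middle of the flap's hinge line: 79 mm from the case's centre towards its -x, 22.5 mm above the worktop. The flap's outside lies 4 mm from this line; it is bare plywood and faces the case's -x while the flap stands, up when it is down
- flap_edge (a point): middle of the flap's free edge line, on its outside, 110 mm from the hinge line. A finger notch 58 mm wide and 15 mm deep is cut here, so in the middle the wood ends 95 mm from the hinge
- lid (a joint): angle of the wooden lid, 190 mm wide, 9 mm thick, 192 mm from hinge line to free edge: 0 = fully shut on the case's rim (outside then 55 mm above the worktop), 1.57 = upright; starts at 1.55 to 1.80, stop at 1.85. Closes towards the case's -x. Stiff friction hinge (0.36 N m): stays at any angle, has to be pushed all the way, with up to 4 N near its free edge; a standing flap blocks it at 0.55
- lid_hinge (a point): middle of the lid's hinge line, on its inner face: 97 mm from the case's centre towards its +x, 46 mm above the worktop. The lid's outside is bare wood with brass fittings and faces the case's +x while the lid stands, up when it is shut
- lid_edge (a point): middle of the lid's free edge, on its outside: 192.5 mm from the hinge line along the lid and 9 mm outward
- finished_tile: loose white tile painted blue, 150 x 150 x 8 mm, 0.34 kg, lying in the bed of the case with 2 to 3 mm of play; origin: centre of its underside
- flap_felt (a point): dark green felt, 140 x 90 mm, on the inner side of the flap; not to be pressed on by the fingers; this point: the middle of its face
- lid_felt (a point): dark green felt pad, 160 x 160 x 7 mm, on the inner side of the lid; not to be pressed on by the fingers; this point: the middle of its face
- jar_blue: loose blue pigment jar with black lid, 48 mm across, 58 mm high; origin under its centre; bystander
- jar_green: loose green pigment jar with red lid, 54 mm across, 58 mm high; origin under its centre; bystander
- paint_pot: loose open paint pot, white with blue spots, 71 mm across, 43 mm high; origin under its centre; bystander
- mug: loose white mug, 92 x 123 mm with its handle, 95 mm high; origin under it; bystander
- masking_tape: loose roll of masking tape, 98 mm across, 25 mm high; origin under its centre; bystander
- stamp_block: loose wooden stamping block with a turned knob, 62 x 62 mm, 64 mm high; origin under its centre; bystander
- brush_big: loose broad brush lying in front of the case, 240 mm long, 15 mm high; origin under its middle; bystander
- scissors: loose scissors with blue handles lying flat, 199 x 87 mm, 9 mm high; origin under the middle; bystander

How it is judged:
By the outcome, as a careful person would: the job done as asked, in the order asked, and still so for the second after the job is handed in, with the robot touching nothing.
It also fails if it takes over 48 s, if anything falls off the work surface, if the arm or the gripper's body presses on something with over 40 N, if the wrist force passes 120 N, or if a joint passes its speed limit or range.

## Working session

There is one attempt and no reset: what is moved stays moved. The work goes in short steps, each a Python script; the robot and the scene stay as the last script left them, time stands still between calls to the robot, and variables do not carry over. Pictures are saved under pics/ and viewed, at most 10 in all, crops included, and the job is handed in when it is done.

```bash
mkdir -p pics; ls
python3 - <<'E'
from rig import robot
import cv2
for n in("scene","top"):
    cv2.imwrite(f"pics/{n}0.png",robot.grab_frame(n)[:,:,::-1]); print(n,robot.camera_info(n))
s=robot.get_state();print(s['time'],s['ee_pos'],s['tool_rot'],s['opening'])
E
```

```text
pics
scene {'fx': 349.946261100849, 'fy': 349.946261100849, 'cx': 258.70413850662743, 'cy': 184.93374949662424, 'rvec': array([ 2.13670999, -0.6393317 ,  0.3525685 ]), 'tvec': array([-0.57100861,  0.14515881,  0.86024166])}
top {'fx': 492.02161752547903, 'fy': 492.02161752547903, 'cx': 255.5147223208949, 'cy': 190.97745630245802, 'rvec': array([ 2.15662756, -2.11358468,  0.2181344 ]), 'tvec': array([-0.18820834,  0.55421824,  1.52635063])}
0.1 [0.24314594 0.57537738 0.19387026] [[-9.21148581e-01  3.89210967e-01 -3.38353050e-04]
 [ 3.89211098e-01  9.21147953e-01 -1.08181505e-03]
 [-1.09381064e-04 -1.12820316e-03 -9.99999358e-01]] 0.09379283841306434
```

View pics/scene0.png

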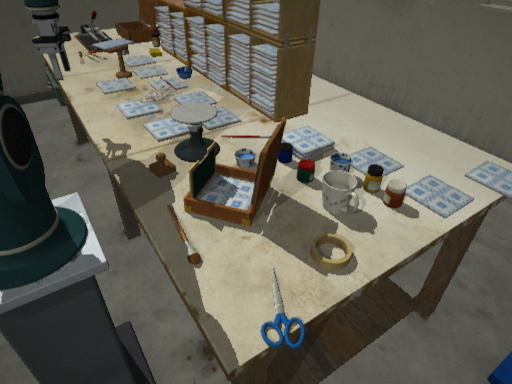

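View pics/top0.png

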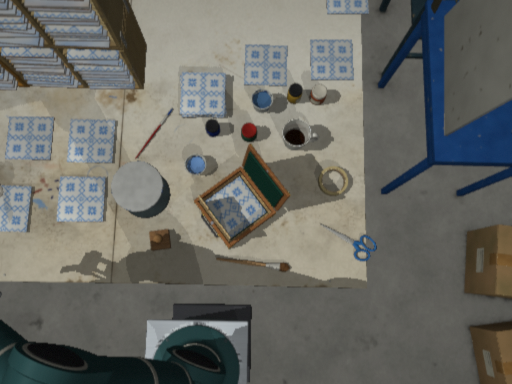

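Top view: the case is around px (240,200) with the lid towards the upper right (edge from (248,150) to (288,193)) and the flap at the lower left. Scene view: case near (235,190). I'll zoom in on both.

Run:
```python
import cv2,numpy as np
a=cv2.imread('pics/top0.png')[135:255,180:300]; b=cv2.imread('pics/scene0.png')[110:230,170:290]
r=lambda i:cv2.resize(i,None,fx=5,fy=5,interpolation=cv2.INTER_CUBIC)
def g(i,x0,y0):
    i=r(i)
    for k in range(0,120,20):
        cv2.putText(i,str(x0+k),(k*5,10),0,.4,(0,255,255),1);cv2.putText(i,str(y0+k),(0,k*5+10),0,.4,(0,255,255),1)
        cv2.line(i,(k*5,0),(k*5,600),(0,255,255),1);cv2.line(i,(0,k*5),(600,k*5),(0,255,255),1)
    return i
cv2.imwrite('pics/ct.png',g(a,180,135));cv2.imwrite('pics/cs.png',g(b,170,110))
```

```text
(no output)
```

View pics/ct.png

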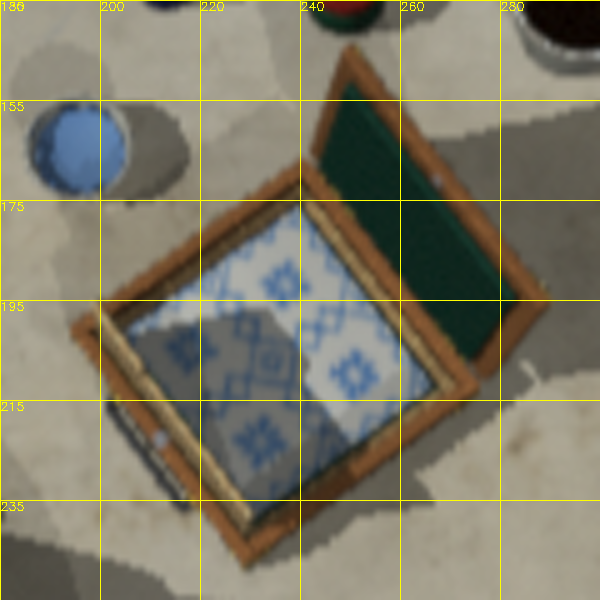

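View pics/cs.png

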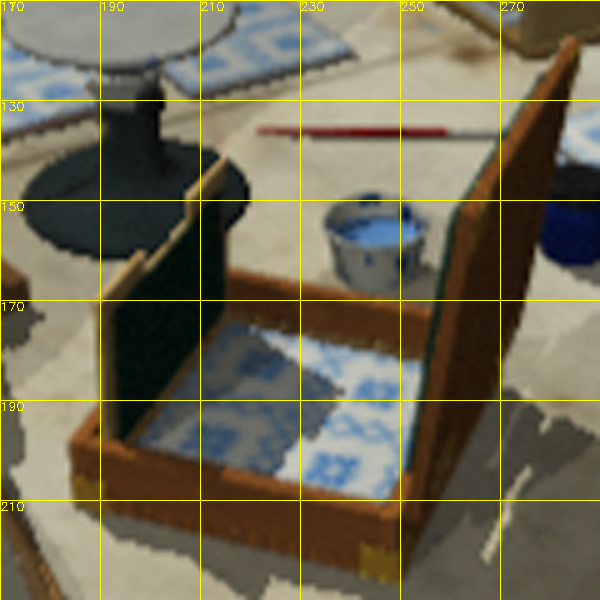

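Top crop: rim corners about (195,200), (229,248), (275,212), (241,167); lid outer free edge (250,144)–(290,195). Scene crop: flap edge corners near (190,170) and (215,142); lid edge corners (285,118) and (264,150).

```bash
cat > h.py <<'E'
import numpy as np,cv2
from rig import robot
def ray(n,px):
    c=robot.camera_info(n);R=cv2.Rodrigues(c['rvec'])[0]
    d=R.T@np.array([(px[0]-c['cx'])/c['fx'],(px[1]-c['cy'])/c['fy'],1]);return -R.T@c['tvec'],d
def onz(n,px,z):
    o,d=ray(n,px);return o+d*(z-o[2])/d[2]
E
python3 - <<'E'
from h import *
P=np.array([onz('top',p,.046) for p in [(195,200),(229,248),(275,212),(241,167)]]) # FL FR BR BL
print(P.round(4),[np.linalg.norm(P[i]-P[i-1]).round(4) for i in range(4)])
c=P.mean(0);v=(P[2]+P[3]-P[0]-P[1])[:2]; w=(P[0]+P[3]-P[1]-P[2])[:2]
a1=np.arctan2(v[1],v[0]);a2=np.arctan2(-w[0],w[1]);a=(a1+a2)/2;print('c',c,'yaw',a1,a2)
ex=np.array([np.cos(a),np.sin(a),0]);ey=np.array([-np.sin(a),np.cos(a),0])
def plane(n,px,y):
    o,d=ray(n,px);o=o-np.array([c[0],c[1],0]);t=(y-o@ey)/(d@ey);p=o+t*d;return np.array([p@ex,p@ey,p[2]])
for n,px,y in [('top',(250,144),.095),('top',(290,195),-.095),('scene',(285,118),.095),('scene',(264,150),-.095)]:
    p=plane(n,px,y);print('lid',n,p.round(3),'ang',np.arctan2(p[2]-.046,.097-p[0]),'r',np.hypot(p[2]-.046,.097-p[0]))
for px,y in [((190,169),-.081),((215,142),.081)]:
    p=plane('scene',px,y);print('flap',p.round(3),'ang',np.arctan2(p[2]-.0225,p[0]+.079),'r',np.hypot(p[2]-.0225,p[0]+.079))
# tool-down ik & bystanders
for nm,px,z in [('disc',(137,187),.13),('discR',(165,187),.13),('pot',(197,164),.043),('red',(249,131),.058),('blue',(213,127),.058),('mug',(297,134),.095),('tape',(334,180),.025),('stamp',(160,238),.05)]:
    p=onz('top',px,z)-[c[0],c[1],0];print(nm,onz('top',px,z).round(3),'case',(p@ex).round(3),(p@ey).round(3))
E
```

```text
[[ 0.5255  0.0162  0.046 ]
 [ 0.3745 -0.0968  0.046 ]
 [ 0.4921 -0.2408  0.046 ]
 [ 0.6374 -0.1285  0.046 ]] [np.float64(0.1829), np.float64(0.1886), np.float64(0.1858), np.float64(0.1835)]
c [ 0.50737172 -0.11247417  0.046     ] yaw -0.8990523211959621 -0.9204380971681393
lid top [0.128 0.095 0.238] ang 1.730264753169209 r 0.1940530212366963
lid top [ 0.123 -0.095  0.274] ang 1.6837341776230206 r 0.22968254317664882
lid scene [0.128 0.095 0.236] ang 1.7334637609440406 r 0.19287594937680835
lid scene [ 0.13  -0.095  0.245] ang 1.733431546897096 r 0.2019187103034323
flap [-0.069 -0.081  0.14 ] ang 1.483359786675088 r 0.11826306563094816
flap [-0.072  0.081  0.132] ang 1.5046628308222958 r 0.10984395178566107
disc [0.548 0.185 0.13 ] case -0.21 0.214
discR [0.55 0.1  0.13] case -0.142 0.164
pot [0.645 0.015 0.043] case -0.016 0.187
red [ 0.756 -0.152  0.058] case 0.184 0.172
blue [ 0.767 -0.034  0.058] case 0.097 0.253
mug [ 0.738 -0.305  0.095] case 0.294 0.064
tape [ 0.606 -0.435  0.025] case 0.315 -0.121
stamp [0.401 0.121 0.05 ] case -0.249 0.059
```

Checks pass: rim sides measure 183–189 mm against 190, and lid radius is 0.193 in both views. The flap is at about 1.46 and the lid at about 1.68. Next I plan both arcs with the fingers closed, check IK, and push the flap.

```bash
cat >> h.py <<'E'
C=np.array([.507,-.112,0]);A=-.91
EX=np.array([np.cos(A),np.sin(A),0]);EY=np.array([-np.sin(A),np.cos(A),0]);Z=np.array([0,0,1.])
def pose(corner,phi,s):
    """TCP pose whose tip corner is at case (x,z). s: sign of tool y. phi>0 tilts body to case +x; front corner +x (phi=None: flap, vertical) or -x."""
    fr=1 if phi is None else -1; p=phi or 0
    z=-np.sin(p)*EX-np.cos(p)*Z; f=fr*(np.cos(p)*EX-np.sin(p)*Z)
    y=s*EY; R=np.c_[np.cross(y,z),y,z]
    return C+corner[0]*EX+corner[1]*Z-.008*f-.019*z,R
def flap(th,s,r=.078,off=0):
    return pose((-.079+r*np.cos(th)-(.004+off)*np.sin(th),.0225+r*np.sin(th)+(.004+off)*np.cos(th)),None,s)
def lid(th,s,r=.162,off=0):
    return pose((.097-r*np.cos(th)+(.009+off)*np.sin(th),.046+r*np.sin(th)+(.009+off)*np.cos(th)),max(0,.55*(th-.3)/1.4),s)
E
python3 - <<'E'
from h import *
for s in(1,-1):
    ps=[flap(1.6,s,off=.03)]+[flap(t,s) for t in np.linspace(1.5,0,6)]+[lid(1.7,s,off=.04)]+[lid(t,s) for t in np.linspace(1.7,0,6)]
    for p in ps:
        q=robot.ik(*p);print(s,p[0].round(3),None if q is None else np.round(q,2))
E
```

```text
1 [ 0.431 -0.015  0.118] [-0.57  0.2   0.59  2.16 -0.15  0.82  0.77]
1 [ 0.455 -0.045  0.12 ] [-0.53  0.25  0.64  2.11 -0.2   0.84  0.89]
1 [ 0.469 -0.063  0.116] [-0.51  0.3   0.68  2.08 -0.25  0.85  0.97]
1 [ 0.481 -0.079  0.105] [-0.49  0.35  0.7   2.05 -0.31  0.84  1.05]
1 [ 0.492 -0.092  0.089] [-0.46  0.41  0.71  2.03 -0.36  0.82  1.12]
1 [ 0.499 -0.101  0.068] [-0.43  0.47  0.7   2.03 -0.42  0.8   1.18]
1 [ 0.501 -0.105  0.046] [-0.4   0.51  0.68  2.03 -0.46  0.76  1.22]
1 [ 0.619 -0.257  0.212] [ 0.09  0.99  0.89  0.99 -0.77  1.97  1.46]
1 [ 0.595 -0.225  0.218] [ 0.01  0.93  0.92  1.13 -0.75  1.93  1.49]
1 [ 0.56  -0.181  0.22 ] [-0.19  0.76  0.97  1.4  -0.67  1.72  1.48]
1 [ 0.527 -0.138  0.205] [-0.34  0.58  0.93  1.64 -0.55  1.45  1.38]
1 [ 0.499 -0.102  0.172] [-0.44  0.41  0.82  1.85 -0.41  1.17  1.21]
1 [ 0.48  -0.077  0.127] [-0.5   0.32  0.72  2.03 -0.28  0.9   1.03]
1 [ 0.472 -0.067  0.074] [-0.47  0.38  0.65  2.1  -0.33  0.76  1.05]
-1 [ 0.431 -0.015  0.118] [-0.98  0.31  1.1   2.17 -0.37  0.86 -2.14]
-1 [ 0.455 -0.045  0.12 ] [-0.88  0.39  1.09  2.12 -0.44  0.89 -2.01]
-1 [ 0.469 -0.063  0.116] [-0.82  0.44  1.09  2.08 -0.5   0.91 -1.93]
-1 [ 0.481 -0.079  0.105] [-0.76  0.51  1.09  2.06 -0.57  0.92 -1.84]
-1 [ 0.492 -0.092  0.089] [-0.72  0.58  1.09  2.04 -0.65  0.92 -1.76]
-1 [ 0.499 -0.101  0.068] [-0.69  0.65  1.08  2.03 -0.73  0.92 -1.68]
-1 [ 0.501 -0.105  0.046] [-0.67  0.71  1.08  2.03 -0.82  0.91 -1.61]
-1 [ 0.619 -0.257  0.212] [ 0.09  0.99  0.9   0.99 -0.78  1.98 -1.68]
-1 [ 0.595 -0.225  0.218] [-0.04  1.    1.08  1.14 -0.85  1.99 -1.59]
-1 [ 0.56  -0.181  0.22 ] [-0.23  0.82  1.08  1.41 -0.74  1.76 -1.61]
-1 [ 0.527 -0.138  0.205] [-0.42  0.65  1.08  1.64 -0.64  1.5  -1.68]
-1 [ 0.499 -0.102  0.172] [-0.61  0.52  1.09  1.86 -0.55  1.23 -1.79]
-1 [ 0.48  -0.077  0.127] [-0.77  0.46  1.09  2.03 -0.51  0.96 -1.89]
-1 [ 0.472 -0.067  0.074] [-0.78  0.56  1.09  2.1  -0.66  0.87 -1.78]
```

```bash
sed -i 's/\.55\*(th/.42*(th/' h.py
python3 - <<'E'
from h import *
robot.gripper_to(0)
p,R=flap(1.6,1,off=.035)
robot.move_ptp(p+.1*Z,R)
robot.move_linear(p,.2)
for t in np.linspace(1.5,0,9):
    p,R=flap(t,1); robot.move_linear(p,.1)
    s=robot.get_state();print(round(t,2),round(s['time'],2),s['force'].round(1),(s['ee_pos']-p).round(4))
print(robot.move_linear(p-.005*Z,.03,threshold=5)); s=robot.get_state();print(s['ee_pos']-p,s['force'].round(1))
robot.move_linear(p+[0,0,.12],.2)
p=p+[0,0,.26]; robot.move_linear(p,.25); print(robot.get_state()['time'])
for n,x,y in(("scene",170,110),("top",180,135)):
    i=robot.grab_frame(n)[:,:,::-1]; cv2.imwrite(f"pics/f{n}.png",cv2.resize(i[y:y+120,x:x+120],None,fx=4,fy=4))
E
```

```text
1.5 4.94 [-0.   0.   0.3] [-0.0001  0.0003  0.0003]
1.31 5.24 [ 0.3 -0.9 -0.4] [-0.0003  0.0002 -0.    ]
1.12 5.54 [0.5 0.  0.1] [-0.0003  0.0001 -0.0001]
0.94 5.84 [ 0.4  0.3 -0.1] [-0.0004  0.0001 -0.0001]
0.75 6.14 [-0.5 -0.6  0.4] [-0.0004  0.0001 -0.    ]
0.56 6.44 [-0.6  0.2  0.2] [-0.0003 -0.     -0.0001]
0.38 6.74 [-0.1  0.4 -0.6] [-0.0004 -0.     -0.0001]
0.19 7.04 [-0.   0.8 -0.2] [-0.0003 -0.     -0.0001]
0.0 7.34 [ 0.8 -0.3  0.1] [-0.0003  0.     -0.0002]
False
[-4.60694855e-05  4.69604789e-05 -5.00927977e-03] [0.3 0.6 0.3]
9.1417
```

View pics/fscene.png

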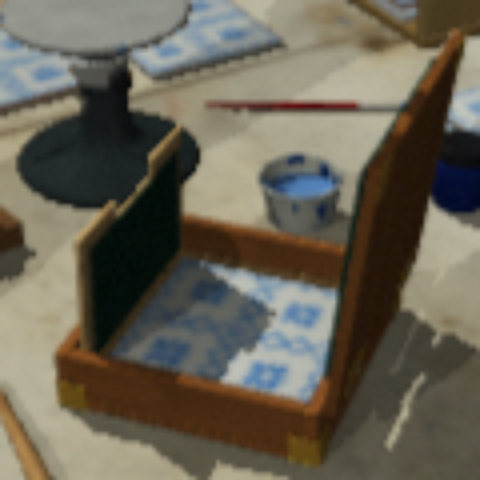

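The flap still stands untouched, at crop px (130,240), and no arm is visible over the case, so the arm isn't where my camera points put it. I'll look at the whole picture with the TCP and base projected in.

Run:
```python
from h import *
s=robot.get_state();print(s['time'],s['ee_pos'],s['qpos'].round(3))
o=[]
for n in("scene","top"):
    c=robot.camera_info(n);i=robot.grab_frame(n)[:,:,::-1].copy()
    K=np.array([[c['fx'],0,c['cx']],[0,c['fy'],c['cy']],[0,0,1]])
    q=cv2.projectPoints(np.array([s['ee_pos'],[0,0,0],C]),c['rvec'],c['tvec'],K,None)[0][:,0];print(n,q.round(0))
    o.append(i)
cv2.imwrite("pics/full.png",cv2.resize(np.hstack(o),(800,300)))
```

```text
9.2417 [ 0.50084844 -0.10474236  0.30391537] [-0.455  0.14   0.673  1.762 -0.09   1.273  0.9  ]
scene [[221. 100.]
 [ 26. 244.]
 [228. 199.]]
top [[230. 194.]
 [195. 370.]
 [235. 209.]]
```

View pics/full.png

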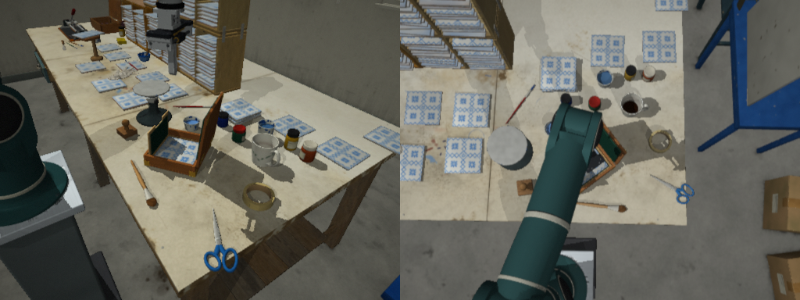

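The arm is in the picture where the projection roughly says. I'll check the tip more closely, and the case position from the second camera.

Run:
```python
from h import *
s=robot.get_state();print(s['opening'],s['tool_rot'].round(3).tolist())
T=s['ee_pos'];z=s['tool_rot'][:,2]
c=robot.camera_info('scene');i=robot.grab_frame('scene')[:,:,::-1].copy()
K=np.array([[c['fx'],0,c['cx']],[0,c['fy'],c['cy']],[0,0,1]])
rim=[C+a*EX+b*EY+.046*Z for a,b in((-.095,-.095),(-.095,.095),(.095,.095),(.095,-.095))]
f=[C+(-.079+r*np.cos(1.46))*EX+b*EY+(.0225+r*np.sin(1.46))*Z for r in(0,.11) for b in(-.081,.081)]
q=cv2.projectPoints(np.array([T,T+.019*z,T-.078*z]+rim+f),c['rvec'],c['tvec'],K,None)[0][:,0]
x0,y0=150,30
i=cv2.resize(i[y0:y0+200,x0:x0+150],None,fx=3,fy=3)
for k,p in enumerate(q): cv2.circle(i,tuple(int(v) for v in (p-[x0,y0]+.5)*3),2,[(0,0,255),(0,255,255),(255,0,255)][0 if k<3 else 1 if k<7 else 2],-1)
cv2.imwrite("pics/chk.png",i)
```

```text
0.0004657570291211626 [[-0.614, 0.79, -0.002], [0.79, 0.614, -0.0], [0.001, -0.002, -1.0]]
```

View pics/chk.png

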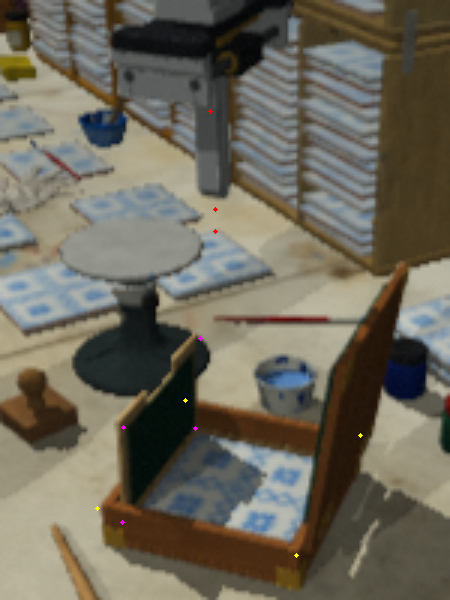

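The projected fingertip at crop (215,231) lies about 12 px below the real one at (213,195). The predicted rim corners are also off, by 3–5 px. So the cameras and the robot disagree by roughly 3 cm, possibly in height. I'll triangulate known points in both views.

```bash
cat >> h.py <<'E'
def tri(pt,ps):
    (o1,d1),(o2,d2)=ray('top',pt),ray('scene',ps)
    t=np.linalg.lstsq(np.c_[d1,-d2],o2-o1,rcond=None)[0];a,b=o1+t[0]*d1,o2+t[1]*d2
    return (a+b)/2,np.linalg.norm(a-b)
E
python3 - <<'E'
from h import *
for nm,a,b,z in [('rimFR',(229,248),(184.3,195),.046),('rimBR',(275,212),(251.5,213),.046),('scissor tip',(322,225),(275,268),0),('lidL',(250,144),(285,118),.24),('lidR',(290,195),(264,150),.24),
  ('brush tip',(288,267),(196,262),.01),('red jar',(249,131),(306,163),.058),('pot',(197,164),(247,153),.043),('tape',(334,180),(332,251),.02)]:
    p,e=tri(a,b);print(nm,p.round(3),'expect z',z,'gap',round(e,4))
for n in('top','scene'): print(n,ray(n,(0,0))[0].round(3))
# red/green jar, pot colour centroids not needed; brush
E
```

```text
rimFR [ 0.377 -0.098  0.059] expect z 0.046 gap 0.0071
rimBR [ 0.496 -0.243  0.046] expect z 0.046 gap 0.0089
scissor tip [ 0.461 -0.399  0.01 ] expect z 0 gap 0.007
lidL [ 0.661 -0.155  0.236] expect z 0.24 gap 0.0001
lidR [ 0.514 -0.271  0.243] expect z 0.24 gap 0.0005
brush tip [ 0.32  -0.287  0.011] expect z 0.01 gap 0.0
red jar [ 0.757 -0.153  0.061] expect z 0.058 gap 0.0035
pot [0.647 0.013 0.046] expect z 0.043 gap 0.006
tape [ 0.607 -0.437  0.017] expect z 0.02 gap 0.0006
top [ 0.271 -0.147  1.605]
scene [ 0.123 -0.813  0.641]
```

The two cameras agree with each other, and with the given heights, to within about 1 cm. So the reported TCP differs from where the tool really is. I'll touch the bare table at a free spot to get the height error, and take a picture there for the sideways error.

Run:
```python
from h import *
p=np.array([.40,.03,.2])
robot.move_linear(p,.25); robot.move_linear([.40,.03,.07],.2)
hit=robot.move_linear([.40,.03,-.03],.05,threshold=4)
s=robot.get_state();T=s['ee_pos'];print(hit,s['time'],T,s['force'].round(1))
c=robot.camera_info('scene');i=robot.grab_frame('scene')[:,:,::-1].copy();cv2.imwrite('pics/touch_raw.png',i)
K=np.array([[c['fx'],0,c['cx']],[0,c['fy'],c['cy']],[0,0,1]])
q=cv2.projectPoints(np.array([T,T-.019*Z]),c['rvec'],c['tvec'],K,None)[0][:,0];print(q)
x0,y0=110,90
i=cv2.resize(i[y0:y0+120,x0:x0+150],None,fx=5,fy=5,interpolation=cv2.INTER_CUBIC)
for p in q: cv2.circle(i,tuple(int(v) for v in (p-[x0,y0]+.5)*5),2,(0,0,255),-1)
cv2.imwrite("pics/touch.png",i)
robot.move_linear([.40,.03,.2],.25)
```

```text
True 12.5917 [ 0.39999121  0.02997597 -0.0108943 ] [-5.1  0.4 22. ]
[[174.91086759 188.83953969]
 [175.64677083 193.7382671 ]]
```

View pics/touch.png

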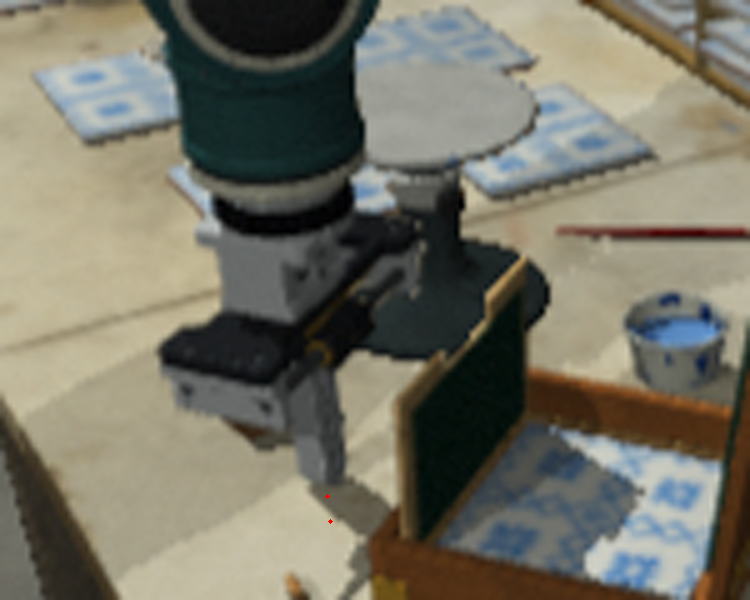

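The touch gives a reported tip height of −0.030 at the table, so the tool really sits 30 mm higher than reported. The tip bottom is at crop (320,480), i.e. px (174,186). Now I compare the sideways position at both poses, allowing for that height.

Run:
```python
from h import *
print(onz('scene',(174,186),0).round(4),'vs .400 .030')
print(onz('scene',(221,94.5),.3039-.019+.030).round(4),'vs .5008 -.1047')
```

```text
[0.3987 0.0307 0.    ] vs .400 .030
[ 0.503  -0.1013  0.3149] vs .5008 -.1047
```

At both poses the sideways error is under 4 mm, so the fault is a plain +30 mm in height. I correct for it and repeat the flap push.

```bash
cat >> h.py <<'E'
_pose=pose
def pose(c,phi,s):
    p,R=_pose(c,phi,s); return p-.030*Z,R   # measured height error of the tool
E
python3 - <<'E'
from h import *
p,R=flap(1.6,1,off=.035)
robot.move_linear(p+.05*Z,.25,frame=R); robot.move_linear(p,.2)
for t in np.linspace(1.5,0,9):
    p,R=flap(t,1); robot.move_linear(p,.1)
    s=robot.get_state();print(round(t,2),round(s['time'],2),s['force'].round(1))
print(robot.move_linear(p-.008*Z,.03,threshold=5)); s=robot.get_state();print(s['ee_pos']-p,s['force'].round(1))
robot.move_linear(p+.12*Z,.2); robot.move_linear(p+.29*Z,.25)
i=robot.grab_frame('scene')[:,:,::-1];print(robot.get_state()['time'])
cv2.imwrite("pics/flap2.png",cv2.resize(i[60:230,150:310],None,fx=3,fy=3))
E
```

```text
1.5 15.07 [-0.1  0.   0. ]
1.31 15.38 [-0.1 -0.4 -0.4]
1.12 15.68 [0.2 0.6 0.1]
0.94 15.97 [-0.7  0.6 -0.3]
0.75 16.27 [-0.8 -0.3  0.2]
0.56 16.57 [-0.2  0.  -0.5]
0.38 16.88 [-0.8  0.3  0.8]
0.19 17.18 [-0.4  0.5 -0. ]
0.0 17.48 [2.  0.5 2.6]
True
[ 1.13117378e-03  1.89670894e-05 -6.80367531e-04] [-11.3   2.5  34.9]
19.325
```

View pics/flap2.png

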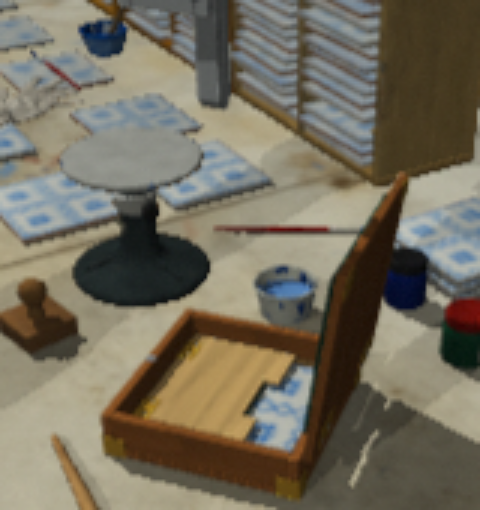

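The flap lies flat, with its plywood filling crop (150–290, 340–430), and the other things haven't moved. Now the lid.

Run:
```python
from h import *
p,R=lid(1.75,1,off=.045)
robot.move_linear(p+.11*Z,.2,frame=R); robot.move_linear(p,.15)
print(robot.get_state()['time'],robot.get_state()['force'].round(1))
for t in np.linspace(1.7,0,14):
    p,R=lid(t,1); robot.move_linear(p,.1,frame=R)
    s=robot.get_state();print(round(t,2),round(s['time'],2),s['force'].round(1))
print(robot.move_linear(p-.004*Z,.02,threshold=8)); s=robot.get_state();print(s['ee_pos']-p,s['force'].round(1))
robot.move_linear(p+.2*Z,.25)
o=[robot.grab_frame(n)[:,:,::-1] for n in('scene','top')];print(robot.get_state()['time'])
cv2.imwrite("pics/lid.png",cv2.resize(np.hstack([o[0][100:290,130:330],o[1][100:290,130:330]]),None,fx=2,fy=2))
```

```text
21.5583 [-0.7 -0.   0.3]
1.7 22.24 [ 0.   0.8 -1.1]
1.57 22.61 [ 2.1  0.4 -0.4]
1.44 22.98 [-0.4  0.5 -0.7]
1.31 23.34 [-0.5 -0.1 -0.2]
1.18 23.71 [ 0.8 -1.4  0. ]
1.05 24.07 [ 0.2 -0.8 -0.2]
0.92 24.44 [0.4 0.6 0. ]
0.78 24.81 [ 0.5 -0.8 -0.1]
0.65 25.18 [0.2 0.4 0. ]
0.52 25.54 [-0.2  0.8 -0.1]
0.39 25.91 [ 0.9 -1.   0.6]
0.26 26.27 [ 0.3  0.2 -0.3]
0.13 26.62 [ 0.5  0.4 -0.1]
0.0 26.98 [1.3 0.1 2.1]
True
[ 0.00079878 -0.00018117 -0.00018174] [-11.1   2.9  35.6]
28.25
```

View pics/lid.png

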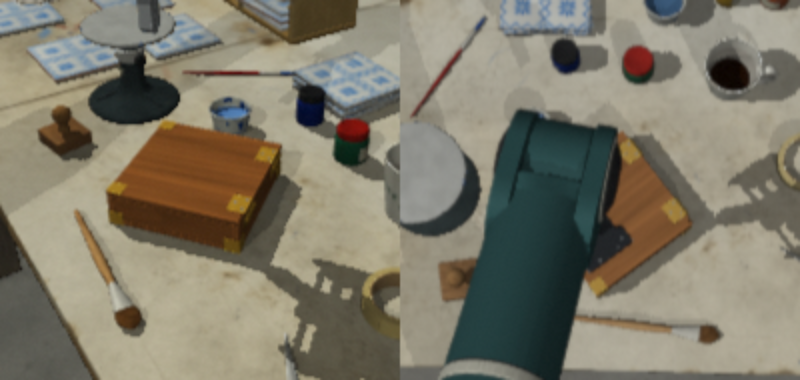

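The lid lies shut flush on the rim at crop (195,185), the other things stand where they were, and the arm is clear.

```bash
python3 -c "
from rig import robot
print(robot.sign_off())"
```

```text
the job is handed in; nothing more can be done
None
```

The flap is folded flat over the tile and the lid is pressed fully shut, handed in at about 28 s; the tool sat 30 mm higher than reported, so the first flap push missed and I corrected for it before repeating.

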